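# Clear the honing steel away and draw the chef's knife

### The job

Get ready to slice: clear the honing steel off the chopping board and stand it fully home in its round hole in the knife block, and let go of it; then draw the chef's knife (the largest one) right out of the block by its handle and hold it still over the chopping board, blade level and edge down, about a hand's breadth above the board and touching nothing. Finish still holding the knife there by its handle, and leave the small knives, the mug, the salt pot and the pepper mill where they are.

Things in the scene. Friction and masses are not known exactly. Their poses are not given: they have to be found in the camera images.
- block: wooden knife block, fixed, 130 mm wide (y), leaning so that its slots rise towards the robot: out of a slot is (-0.643, 0, 0.766) in the block's frame, 40 degrees off vertical. The mouth face is square to that, from block x -112, z 134 mm (near edge) to x -17, z 214 mm (far edge). Upper row: chef's knife and the steel's empty hole; lower row: two small knives. Origin at table height, z up
- steel_hole (a point): centre of the mouth of the steel's round hole, upper row, right (-y) side of the block's sloping face, at (-43, -34, 193) mm in the block's frame. Hole 17 mm across with a 2 mm chamfer, 165 mm deep along the slot direction; 68 mm beside the chef's knife
- steel: honing steel, 275 mm long, 0.2 kg: white ceramic rod 12 mm across, black squarish handle 123 long x 22 wide (y) x 26 mm tall (z) with metal ends. Starts lying on its handle on the chopping board, rod pointing roughly away from the robot. x along the rod to the tip, z up as it lies; origin at the collar on the underside, 13 mm below the rod's axis
- steel_grip (a point): point on the steel's axis, in the handle 30 mm behind the collar: its balance point, and a good place to grip, across the 22 mm width
- steel_collar (a point): point on the steel's axis at the front end of the handle, where the rod begins, 155 mm from its round tip; it meets the mouth of the hole when home
- chef_knife: chef's knife, the largest, 0.19 kg: black handle 115 long x 28 tall (z) x 18 mm wide (y), steel blade 160 long x 44 deep x 3 mm thick, its edge 30 mm below the handle's axis. Starts in the block's upper left slot, handle out, edge facing down and towards the robot. x along the blade to the tip, z from edge to spine; origin on the handle's axis where handle meets blade
- chef_handle (a point): point on the handle's axis 50 mm behind the blade: a good place to grip, across the 18 mm width (the balance point is about 30 mm in front of the handle)
- chef_edge (a point): middle of the blade's cutting edge, 80 mm in front of the handle and 30 mm below the handle's axis
- chef_tip (a point): tip of the blade, 160 mm in front of the handle
- knife_slot (a point): centre of the mouth of the chef's knife's slot (47 x 6 mm), upper row, left (+y) side of the block's sloping face, at (-48, 34, 188) mm in the block's frame
- board: pale wooden chopping board with a dark groove, fixed, 250 mm (x) by 360 mm (y), 20 mm thick. Origin: centre of its underside, z up
- paring_knife: small knife in the lower-row slot on the block's left (+y, block frame), handle 90 x 20 x 15 mm; leave it. Origin at the front end of its handle
- utility_knife: small knife in the lower-row slot on the block's right (-y), handle 95 x 20 x 15 mm; leave it. Origin as the other small knife's
- mug: white mug, 82 mm across, 90 mm tall, on the near right of the worktop; leave it. Origin: centre of its underside
- salt_pot: dark wooden salt pot with a knobbed lid, 82 mm across and 82 mm tall, on the near middle of the worktop between block and board; leave it. Origin: centre of its underside
- pepper_mill: dark mill, 60 mm across, 161 mm tall, on the left of the worktop; leave it. Origin: centre of its underside

How it is judged:
On the way, in this order (a step that is already met when the one before it is completed fails the run):
1. the honing steel stands fully home in its hole in the block, let go, while the chef's knife is still in the block (distance between steel_collar and steel_hole below 0.012 m and angle between steel's own x axis and vertical between 2.32 and 2.57 rad and contact force between steel and the fingers below 0.5 N and distance between chef_knife and knife_slot below 0.03 m), for 0.2 s.
2. the chef's knife is drawn clear of the block, in the fingers (distance between chef_knife and knife_slot above 0.15 m and contact force between chef_knife and the fingers above 2 N and contact force between chef_knife and block below 0.3 N), for 0.1 s.
At the end, for the whole second after the job is handed in: Steel home and let go: collar within 12 mm of the hole's mouth, rod along the hole within 7 degrees. Knife gripped within 70 mm of mid-handle, at rest, level and edge down within 15 degrees; mid-edge over the board's outline, 35-180 mm above its top; block, board and steel not touching it (distance between steel_collar and steel_hole below 0.012 m and angle between steel's own x axis and vertical between 2.32 and 2.57 rad and contact force between steel and the fingers below 0.5 N and contact force between chef_knife and the fingers above 2 N and distance between the grasp point and chef_handle below 0.07 m and angle between chef_knife's own z axis and vertical below 0.27 rad and x of chef_edge in the frame of board between -0.125 and 0.125 m and y of chef_edge in the frame of board between -0.18 and 0.18 m and z of chef_edge in the frame of board between 0.055 and 0.2 m and contact force between chef_knife and block below 0.3 N and contact force between chef_knife and board below 0.3 N and contact force between chef_knife and steel below 0.3 N and linear speed of chef_knife below 0.03 m/s and angular speed of chef_knife below 0.25 rad/s); the arm keeps its last pose, push and grip.
It fails at once if a small knife is shifted by more than 30 mm (distance of any of paring_knife, utility_knife from where it was at the start of the episode above 0.03 m).
It fails at once if the mug, salt pot or pepper mill is shifted by more than 30 mm (distance of any of mug, salt_pot, pepper_mill from where it was at the start of the episode above 0.03 m).
It also fails if it takes over 72 s, if anything falls off the work surface, if the arm or the gripper's body presses on something with over 40 N, if the wrist force passes 120 N, or if a joint passes its speed limit or range.

### The arm

A 6-joint arm with a two-finger parallel gripper is mounted at the origin on the work surface. World frame = base frame: x ahead of the robot, y to its left, z up, the work surface at z = 0. Lengths are in m, angles in rad, forces in N, time in s.
With the tool pointing down it reaches from about 0.375 to 0.9 m from the base axis. Payload 3.1 kg.
Tool frame: the origin (TCP) lies on the centre line of the jaws, within the pads' length; the fingertips stand 19 mm ahead of it and the grasp point (between the pads) is the TCP; z points along the fingers, y is the line along which they close (so a half turn about z gives the same grasp; the last joint's range is limited). The gripper opens to 85 mm and grips with 20 to 120 N. Pads are 22 mm wide; open, the fingers measure 114 mm over their backs; the gripper's body (76 mm by 85 mm) begins 54 mm behind the grasp point. The pads swing forward as they close: fully open they stand 13 mm farther back than shut.
Start: joints at [1.04, 0.527, 1.433, -0, 1.181, -0.178], TCP at [0.215, 0.587, 0.25] pointing down, gripper open.
Joint ranges: [-3.08, 3.08], [-0.75, 2.2], [0.22, 2.44], [-1.43, 4.57], [0, 2.65], [-2.85, 2.85]. Speed limits (rad/s): [2.79, 2.79, 3.14, 3.14, 3.14, 3.14].

### API

Orientations are given as a unit quaternion [x, y, z, w].
In Python, from station import manip, cams, sign_off gives the robot as it stands.
- The arm moves only by the tool carry_out, never from a script. Its argument "targets" is a list that holds one entry, the list of rows, each a list of 7 numbers: the shift along the tool's x, y, z in cm, then the turn, a rotation vector about the tool's x, y, z in degrees, then the finger opening in cm, from 0 to 8.54. A call has 1 to 12 rows; each row is the pose to reach, as a shift and turn from the pose commanded when the call began, along the tool's axes at that moment; what a row does not reach only later rows make up. A row lasts 1/12 s, in which the tool goes at most 41.7 mm and 7.16 degrees, less where a joint would pass 70% of its speed; a pose out of reach is approached as far as the arm can. A call with a gripper value outside its range is refused whole. The fingers move at their own pace and stop on an object; "force" is the grip in N (left out, the last holds). Time passes only in rows, so rows that repeat a pose let the fingers close. It gives the time, the measured TCP pose, the force, the opening and the grip force at its end, in the units of the state.
- manip.sense(): the state, without advancing time (a new reading comes with each control period).
- cams.snapshot(name): name is "side" or "top"; returns the picture (480x640x3 uint8, red, green, blue); there is no depth.
- cams.camera_info(name): a dict with "K" (3x3 intrinsics, pixels), "k1" (the pictures are not rectified: a ray, as slopes to the right and down, at radius r is drawn at 1 + k1 r^2 times it, then the intrinsics apply), "T" (4x4, takes a point from camera to world coordinates). Camera axes: x right, y down, z forward; pixel columns grow to the right and rows downward; lengths in m; the calibration is good to about 2 mm. A picture is of the moment at which its call begins. camera_info takes no time and is no camera call.
- sign_off(): hands the job in; it is judged then, once.
The state is a dict: "t": time; "q": joint angles; "qd": joint speeds; "tau": joint torques, N m; "tcp_pos": TCP position; "tool_rot": TCP orientation; "force": force on the tool from outside, world axes, zero at the start; "ft_torque": the same for the moment, N m; "finger_gap": opening from 0.0 (shut) to 1.0 (fully open); "gripper_force": force on a finger pad.
Only numpy, scipy, OpenCV 4.12 (cv2) and the standard library are available. Lean on these libraries where they do the work, as an engineer would, in place of code of your own. Each camera call takes 0.05 s, during which the arm holds its last target. There are 200 camera calls.

## Working session

There is one attempt and no reset: what is moved stays moved. The work goes in short steps, Python scripts to look and compute and a tool call to move; the robot and the scene stay as the last step left them, time stands still between calls to the robot, and variables do not carry over. Pictures are saved under pics/ and viewed, at most 12 in all, crops included, and the job is handed in when it is done.

Besides the shell and the picture viewer there is one more tool, called after "Request:" as name(argument=value, ...), one argument or row to a line, values as JSON. carry_out: Moves the arm, as the interface text tells. Its arguments: {"type":"object","properties":{"targets":{"type":"array"},"force":{"type":"number"}},"required":["targets"]}

```bash
ls; mkdir -p pics; python3 - <<'E'
from station import manip,cams
import cv2,numpy as np
for n in("side","top"):
    i=cams.camera_info(n);print(n,np.round(i["K"],1).tolist(),i["k1"],np.round(i["T"],4).tolist())
    cv2.imwrite(f"pics/{n}0.png",cams.snapshot(n)[:,:,::-1])
print(manip.sense())
E
```

```text
pics
side [[437.3, 0.0, 312.0], [0.0, 437.3, 241.0], [0.0, 0.0, 1.0]] -0.03712874560675311 [[-0.9636, -0.2028, 0.1741, 0.3086], [-0.2672, 0.7393, -0.6181, 0.7861], [-0.0034, -0.6421, -0.7666, 1.0425], [0.0, 0.0, 0.0, 1.0]]
top [[554.5, 0.0, 305.2], [0.0, 554.5, 239.5], [0.0, 0.0, 1.0]] -0.07253484098932986 [[0.0005, -0.9924, 0.1227, 0.3147], [-0.9999, 0.0014, 0.0151, 0.0705], [-0.0151, -0.1227, -0.9923, 1.6766], [0.0, 0.0, 0.0, 1.0]]
{'t': 0.1, 'q': array([ 1.04046496e+00,  5.28379128e-01,  1.43378883e+00,  7.81807787e-06,
        1.18135009e+00, -1.78502226e-01]), 'qd': array([ 0.00039073, -0.00039816, -0.00372368,  0.00050229,  0.00067685,
       -0.00010892]), 'tau': array([-2.23174461e-04, -4.43306923e+01, -1.78587466e+01, -2.22950698e-04,
        3.92807415e-03, -1.96933985e-05]), 'tcp_pos': array([0.21504807, 0.58619949, 0.24942311]), 'tool_rot': array([ 1.75010050e-01,  9.84566176e-01, -9.01609161e-04, -3.37487646e-04]), 'force': array([ 0.31188903,  0.2503159 , -0.97297721]), 'ft_torque': array([ 0.04331998, -0.03225665,  0.00501661]), 'gripper_force': 0.0, 'finger_gap': 1.0006709893365004}
```

View pics/side0.png

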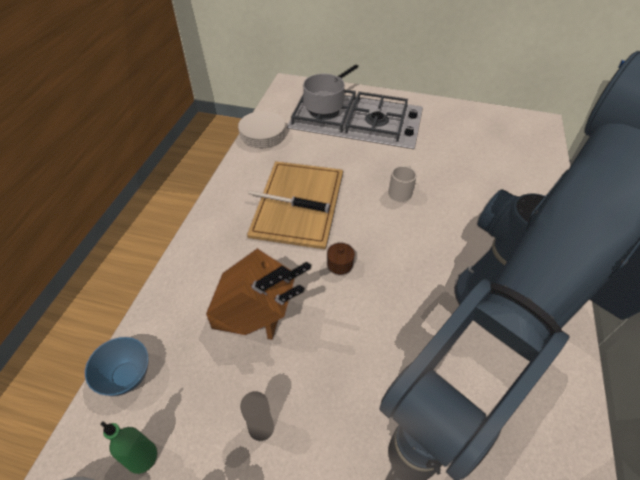

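View pics/top0.png

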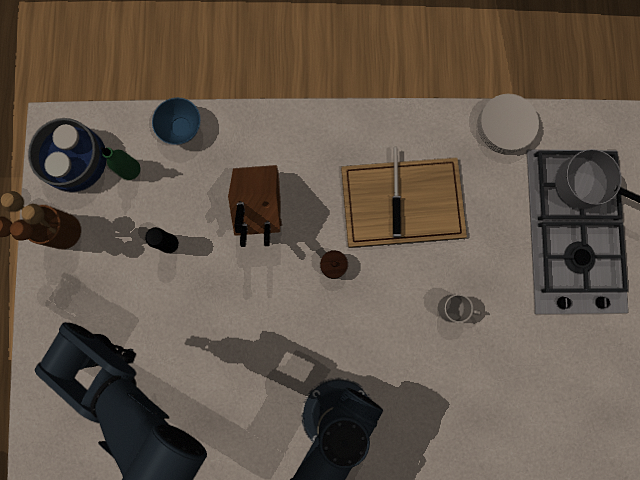

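```bash
python3 - <<'E'
import cv2,numpy as np
t=cv2.imread("pics/top0.png");s=cv2.imread("pics/side0.png")
R=lambda a,f:cv2.resize(a,None,fx=f,fy=f,interpolation=cv2.INTER_CUBIC)
a=R(t[160:255,220:290],6); b=R(t[140:250,385:415],5)   # 420x570 ; 
c=np.zeros((570,800,3),np.uint8); c[:,:420]=a; c[:550,440:590]=b
cv2.imwrite("pics/ctop.png",c)
a=R(s[240:340,200:315],5) # 575x500
b=R(s[180:220,240:335],2)
c=np.zeros((600,800,3),np.uint8);c[:500,:575]=a;c[500:580,:190]=b
cv2.imwrite("pics/cside.png",c)
b=R(s[180:220,240:340],7);d=R(t[150:250,335:475],3.2)[:,:]
cv2.imwrite("pics/cside2.png",b)
E
```

```text
(no output)
```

View pics/ctop.png

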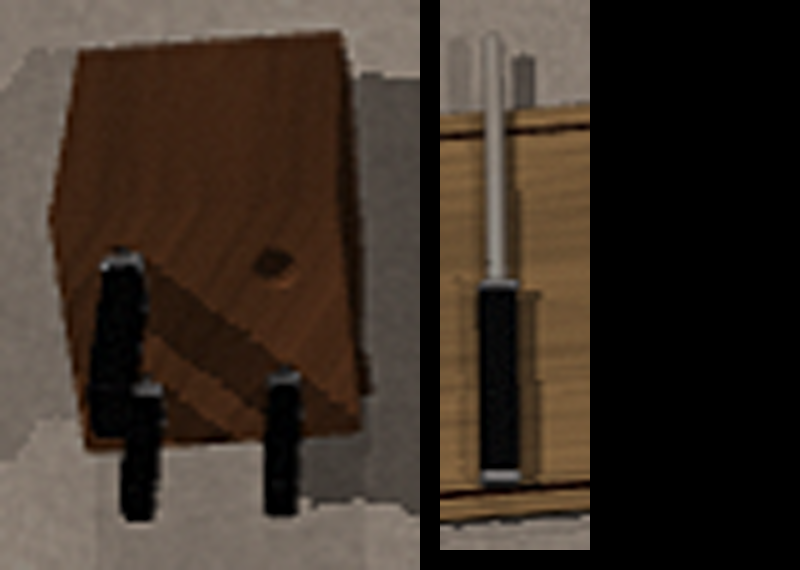

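View pics/cside.png

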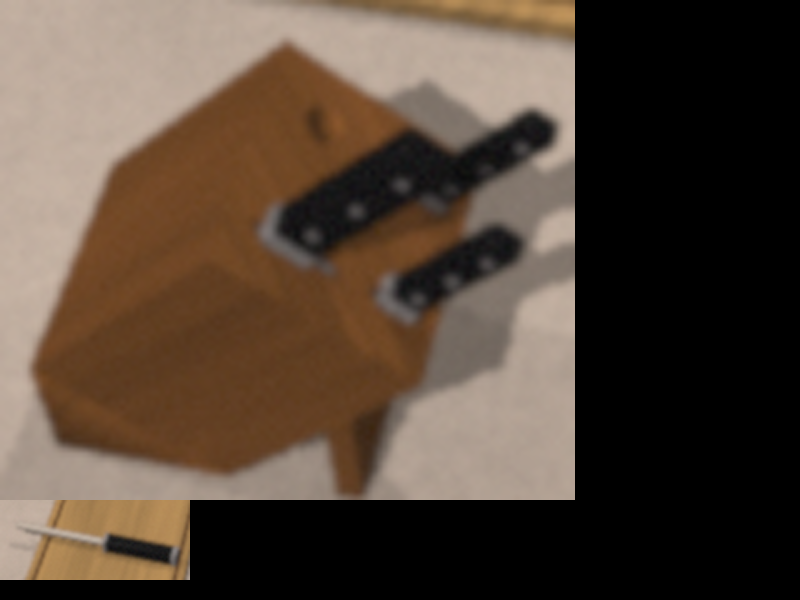

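View pics/cside2.png

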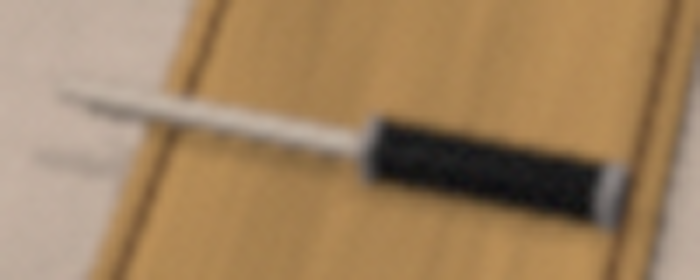

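```bash
cat > h.py <<'E'
import numpy as np
from scipy.optimize import least_squares
from scipy.spatial.transform import Rotation as R
from station import manip,cams
C={n:cams.camera_info(n) for n in("side","top")}
def proj(n,P):
    c=C[n];T=np.array(c["T"]);p=(np.atleast_2d(P)-T[:3,3])@T[:3,:3];s=p[:,:2]/p[:,2:]
    s=s*(1+c["k1"]*(s**2).sum(1,keepdims=True));K=np.array(c["K"])
    return s*[K[0,0],K[1,1]]+K[:2,2]
def tri(top,side):
    f=lambda P:np.r_[proj("top",P)[0]-top,proj("side",P)[0]-side]
    r=least_squares(f,[.5,0,.1]);return r.x,np.abs(r.fun).max()
def px(x,y,f,ox,oy): return np.array([(x+.5)/f-.5+ox,(y+.5)/f-.5+oy])
def rz(a):return R.from_euler('z',a).as_matrix()
E
cat > m.py <<'E'
from h import *
ta=lambda x,y:px(x,y,6,220,160); tb=lambda x,y:px(x-440,y,5,385,140)
sa=lambda x,y:px(x,y,5,200,240); sb=lambda x,y:px(x,y,7,240,180)
pr=dict(tip=(tb(492,34),sb(68,88)),collar=(tb(499,281),sb(368,150)),butt=(tb(499,482),sb(615,197)),
 hole=(ta(273,264),sa(319,124)),FL=(ta(52,217),sa(210,262)),NL=(ta(88,450),sa(420,385)))
for k,(a,b) in pr.items():
    P,e=tri(a,b);print(k,P.round(4),round(e,2))
B=lambda p,P:rz(p[2])@np.array(P)/1000+[p[0],p[1],0]
obs=[("top",ta(273,264),(-43,-34,193)),("side",sa(319,124),(-43,-34,193)),("top",ta(52,217),(-17,65,214)),("side",sa(210,262),(-17,65,214)),
("top",ta(88,450),(-112,65,134)),("side",sa(420,385),(-112,65,134)),("top",ta(360,428),(-112,-65,134)),("side",sa(288,40),(-17,-65,214))]
r=least_squares(lambda p:np.concatenate([proj(n,B(p,P))[0]-q for n,q,P in obs]),[.5,.2,0])
print("block",r.x,r.fun.reshape(-1,2).round(1).tolist())
for n,P in dict(hole=(-43,-34,193),slot=(-48,34,188),ko=(-42,34,193)).items():print(n,B(r.x,P).round(4))
# board corners: top only at z=.02 ; steel refit on axis z=.033
def ray(n,uv,z):
    return least_squares(lambda q:proj(n,[q[0],q[1],z])[0]-uv,[.5,0]).x
for uv in((341,166),(459,158),(468,238),(349,246)):print("board",ray("top",uv,.02).round(3))
for k in("tip","collar","butt"):print(k,ray("top",pr[k][0],.033).round(4),ray("side",pr[k][1],.033).round(4))
E
python3 m.py
```

```text
tip [ 0.8015 -0.1798  0.0303] 1.2
collar [ 0.6499 -0.1806  0.027 ] 0.59
butt [ 0.528  -0.1772  0.0314] 0.1
hole [0.5966 0.2025 0.1912] 0.21
FL [0.6139 0.3009 0.2073] 0.79
NL [0.5192 0.2943 0.1297] 0.38
block [0.63496799 0.23954637 0.08050077] [[0.1, 0.7], [0.5, -0.4], [-1.0, 0.7], [-0.9, -0.9], [-0.5, 0.6], [-0.1, -0.5], [0.1, 0.5], [-1.1, -0.3]]
hole [0.5948 0.2022 0.193 ]
slot [0.5844 0.2696 0.188 ]
ko [0.5904 0.2701 0.193 ]
board [ 0.746 -0.014]
board [ 0.772 -0.377]
board [ 0.523 -0.396]
board [ 0.5   -0.036]
tip [ 0.8042 -0.1787] [ 0.7959 -0.1772]
collar [ 0.6504 -0.1795] [ 0.6459 -0.1749]
butt [ 0.5281 -0.177 ] [ 0.5273 -0.1757]
```

```bash
cat >> h.py <<'E'
def ori(al,yaw=0):
    a=np.radians(al);z=np.array([np.sin(a),0,-np.cos(a)]);y=np.array([0,1.,0])
    return R.from_matrix(rz(yaw)@np.c_[np.cross(y,z),y,z])
def rows(wps,start=None):
    if start is None:
        s=manip.sense();p0,R0=s["tcp_pos"],R.from_quat(s["tool_rot"])
    else: p0,R0=np.array(start[0]),start[1]
    for p,Q in wps:
        print(np.r_[R0.inv().apply(np.array(p)-p0)*100,(R0.inv()*Q).as_rotvec(degrees=True)].round(2).tolist())
E
python3 - <<'E'
from h import *
rows([((.30,.35,.45),ori(15)),((.57,-.15,.30),ori(30))])
s=manip.sense()
E
```

```text
[-16.11, -19.28, -20.03, -2.74, -14.88, -20.03]
[-58.69, -56.89, -4.97, -5.38, -29.73, -19.67]
```

Request:
carry_out(
  targets=[
    [[-16.1,-19.3,-20,-2.7,-14.9,-20,8.5],[-16.1,-19.3,-20,-2.7,-14.9,-20,8.5],[-16.1,-19.3,-20,-2.7,-14.9,-20,8.5],[-16.1,-19.3,-20,-2.7,-14.9,-20,8.5],[-16.1,-19.3,-20,-2.7,-14.9,-20,8.5],[-16.1,-19.3,-20,-2.7,-14.9,-20,8.5],[-16.1,-19.3,-20,-2.7,-14.9,-20,8.5],[-16.1,-19.3,-20,-2.7,-14.9,-20,8.5],[-58.7,-56.9,-5,-5.4,-29.7,-19.7,6],[-58.7,-56.9,-5,-5.4,-29.7,-19.7,6],[-58.7,-56.9,-5,-5.4,-29.7,-19.7,6],[-58.7,-56.9,-5,-5.4,-29.7,-19.7,6]],
  ],
)

```text
t: 1.1
tcp_pos: [0.3742, 0.207, 0.4063]
tool_rot: [-0.002, 0.966, 0.001, 0.259]
force: [1.5, -0.1, -0.1]
finger_gap: 0.703
gripper_force: 0.0
```

```bash
python3 - <<'E'
from h import *
s=manip.sense();print(s["t"],s["tcp_pos"],s["q"].round(2),s["finger_gap"])
rows([((.57,-.15,.30),ori(30)),((.60,-.178,.15),ori(30))])
E
```

```text
1.1 [0.37420487 0.20697684 0.40631949] [ 0.36 -0.09  1.93 -0.24  0.82 -1.1 ] 0.7032902465987738
[-11.53, -35.79, 18.89, 0.16, -0.01, 0.18]
[-6.62, -38.61, 33.38, 0.16, -0.01, 0.18]
```

Request:
carry_out(
  targets=[
    [[-11.5,-35.8,18.9,0,0,0,5],[-11.5,-35.8,18.9,0,0,0,5],[-11.5,-35.8,18.9,0,0,0,5],[-11.5,-35.8,18.9,0,0,0,5],[-11.5,-35.8,18.9,0,0,0,5],[-11.5,-35.8,18.9,0,0,0,5],[-11.5,-35.8,18.9,0,0,0,5],[-6.6,-38.6,33.4,0,0,0,5],[-6.6,-38.6,33.4,0,0,0,5],[-6.6,-38.6,33.4,0,0,0,5],[-6.6,-38.6,33.4,0,0,0,5],[-6.6,-38.6,33.4,0,0,0,5]],
  ],
)

```text
t: 2.1
tcp_pos: [0.5876, -0.1574, 0.1768]
tool_rot: [0.0, 0.966, 0.001, 0.259]
force: [1.0, 0.4, 0.4]
finger_gap: 0.582
gripper_force: 0.0
```

```bash
python3 - <<'E'
from h import *
s=manip.sense();print(s["t"],s["tcp_pos"],s["q"].round(2),s["finger_gap"])
rows([((.606,-.178,.09),ori(30)),((.6125,-.178,.046),ori(30))])
E
```

```text
2.1 [ 0.58764095 -0.15743015  0.17675481] [-0.57  0.51  1.9   0.81  0.39 -2.85] 0.5824616974034645
[2.74, -2.07, 8.43, 0.1, -0.02, -0.06]
[4.38, -2.08, 12.56, 0.1, -0.02, -0.06]
```

Request:
carry_out(
  targets=[
    [[0,0,0,0,0,85,5],[0,0,0,0,0,85,5],[0,0,0,0,0,85,5],[0,0,0,0,0,85,5],[0,0,0,0,0,85,5],[0,0,0,0,0,85,5],[0,0,0,0,0,85,5],[0,0,0,0,0,85,5],[0,0,0,0,0,85,5],[0,0,0,0,0,85,5],[0,0,0,0,0,85,5],[0,0,0,0,0,85,5]],
  ],
)

```text
t: 3.1
tcp_pos: [0.5873, -0.1559, 0.1784]
tool_rot: [0.655, 0.71, 0.176, 0.189]
force: [-0.8, -0.5, 0.8]
finger_gap: 0.582
gripper_force: 0.0
```

```bash
cat >> h.py <<'E'
F=R.from_euler('z',180,degrees=True)
E
python3 - <<'E'
from h import *
s=manip.sense();print(s["t"],s["tcp_pos"],s["q"].round(2),s["finger_gap"])
rows([((.59,-.178,.15),ori(30)*F)])
E
```

```text
3.1 [ 0.5873018  -0.15593566  0.17843087] [-0.57  0.51  1.91  0.8   0.39 -1.36] 0.5823826810125148
[-2.11, -1.36, 2.59, -0.11, -0.11, 94.63]
```

Request:
carry_out(
  targets=[
    [[-2.1,-1.4,2.6,0,0,94.6,5],[-2.1,-1.4,2.6,0,0,94.6,5],[-2.1,-1.4,2.6,0,0,94.6,5],[-2.1,-1.4,2.6,0,0,94.6,5],[-2.1,-1.4,2.6,0,0,94.6,5],[-2.1,-1.4,2.6,0,0,94.6,5],[-2.1,-1.4,2.6,0,0,94.6,5],[-2.1,-1.4,2.6,0,0,94.6,5],[-2.1,-1.4,2.6,0,0,94.6,5],[-2.1,-1.4,2.6,0,0,94.6,5],[-2.1,-1.4,2.6,0,0,94.6,5],[-2.1,-1.4,2.6,0,0,94.6,5]],
  ],
)

```text
t: 4.1
tcp_pos: [0.5899, -0.178, 0.1498]
tool_rot: [0.963, 0.073, 0.258, 0.018]
force: [0.6, 0.5, 1.0]
finger_gap: 0.587
gripper_force: 0.0
```

```bash
python3 - <<'E'
from h import *
s=manip.sense();print(s["t"],s["tcp_pos"],s["q"].round(2),s["finger_gap"])
rows([((.60,-.178,.09),ori(30)*F),((.6125,-.178,.047),ori(30)*F)])
E
```

```text
4.1 [ 0.58986618 -0.1780497   0.14981124] [-0.61  0.57  1.9   0.93  0.37 -0.02] 0.5869389796313569
[-2.09, -0.31, 5.69, -0.14, -0.01, 8.67]
[-3.15, -0.46, 10.04, -0.14, -0.01, 8.67]
```

Request:
carry_out(
  targets=[
    [[-2.1,-0.3,5.7,0,0,8.7,5],[-2.1,-0.3,5.7,0,0,8.7,5],[-2.1,-0.3,5.7,0,0,8.7,5],[-2.6,-0.4,8,0,0,8.7,5],[-3.1,-0.5,10,0,0,8.7,5],[-3.1,-0.5,10,0,0,8.7,5],[-3.1,-0.5,10,0,0,8.7,5]],
  ],
)

```text
t: 4.68
tcp_pos: [0.6127, -0.1774, 0.0478]
tool_rot: [0.966, 0.003, 0.259, -0.001]
force: [0.4, -0.1, -0.3]
finger_gap: 0.584
gripper_force: 0.0
```

```bash
python3 - <<'E'
from h import *
import cv2
s=manip.sense();print(s["t"],s["tcp_pos"],s["q"].round(2),s["finger_gap"],s["force"])
a=cams.snapshot("top")[130:260,335:475,::-1];b=cams.snapshot("side")[140:260,230:350,::-1]
o=np.zeros((480,800,3),np.uint8)
a=cv2.resize(a,(400,371));b=cv2.resize(b,(400,400));o[:371,:400]=a;o[:400,400:]=b
cv2.imwrite("pics/g1.png",o)
E
```

```text
4.6833 [ 0.61268229 -0.1774486   0.04780785] [-0.58  0.79  1.88  1.48  0.28 -0.43] 0.5840745419794412 [ 0.35941028 -0.12656236 -0.33220321]
```

View pics/g1.png

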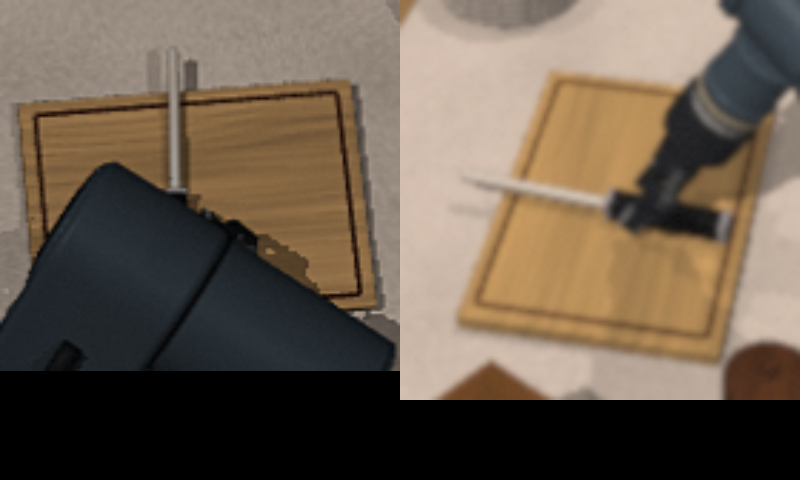

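The gripper straddles the handle just behind the collar (side panel about (640,205)). Closing.

Request:
carry_out(
  targets=[
    [[0,0,0,0,0,0,1],[0,0,0,0,0,0,1],[0,0,0,0,0,0,1],[0,0,0,0,0,0,1],[0,0,0,0,0,0,1],[0,0,0,0,0,0,1],[0,0,0,0,0,0,1],[0,0,0,0,0,0,1]],
  ],
  force=70,
)

```text
t: 5.45
tcp_pos: [0.6132, -0.1781, 0.0496]
tool_rot: [0.966, 0.003, 0.26, 0.0]
force: [-1.5, -0.0, 5.5]
finger_gap: 0.237
gripper_force: 69.9
```

```bash
python3 - <<'E'
from h import *
s=manip.sense();print(s["t"],s["tcp_pos"],s["q"].round(2),s["finger_gap"],s["force"],s["gripper_force"])
h=np.array([.5955,.2024,.192]);yaw=.0805
out=rz(yaw)@[-.643,0,.766]
# lift, then transit, then pre-insert
rows([((.56,-.17,.25),ori(20)*F),((.45,.0,.40),ori(-5)*F),((.45,.17,.42),ori(-20,yaw)*F)])
E
```

```text
5.45 [ 0.61319649 -0.17808795  0.04964557] [-0.58  0.78  1.88  1.48  0.28 -0.43] 0.23700215014187082 [-1.54982226 -0.04997327  5.46792458] 69.87494587898254
[5.47, -0.8, -19.99, -0.04, -10.16, 0.36]
[3.6, -17.84, -38.47, 0.03, -35.16, 0.36]
[4.71, -34.83, -40.18, 0.51, -50.13, -4.38]
```

Request:
carry_out(
  targets=[
    [[5.5,-0.8,-20,0,-10.2,0.4,1],[5.5,-0.8,-20,0,-10.2,0.4,1],[5.5,-0.8,-20,0,-10.2,0.4,1],[5.5,-0.8,-20,0,-10.2,0.4,1],[5.5,-0.8,-20,0,-10.2,0.4,1],[3.6,-17.8,-38.5,0,-35.2,0.4,1],[3.6,-17.8,-38.5,0,-35.2,0.4,1],[3.6,-17.8,-38.5,0,-35.2,0.4,1],[3.6,-17.8,-38.5,0,-35.2,0.4,1],[3.6,-17.8,-38.5,0,-35.2,0.4,1],[3.6,-17.8,-38.5,0,-35.2,0.4,1],[3.6,-17.8,-38.5,0,-35.2,0.4,1]],
  ],
)

```text
t: 6.45
tcp_pos: [0.5024, -0.048, 0.3055]
tool_rot: [0.999, -0.0, -0.045, 0.0]
force: [0.7, 0.7, -2.4]
finger_gap: 0.238
gripper_force: 68.9
```

```bash
cat >> h.py <<'E'
YAW=.0805;HOLE=np.array([.5955,.2024,.192]);OUT=rz(YAW)@[-.643,0,.766]
G0=np.array([.6132,-.1781,.0496])-np.array([.6497,-.1778,.033])  # tcp - collar at grasp
def ins(d,hole=HOLE,dang=0):   # tcp pose with collar d out of the mouth
    Q=ori(-20+dang,YAW)*F; S=Q*(ori(30)*F).inv()
    return hole+OUT*d+S.apply(G0),Q
E
python3 - <<'E'
from h import *
s=manip.sense();print(s["t"],s["tcp_pos"],s["q"].round(2),s["finger_gap"],s["force"],s["gripper_force"])
p=ins(.19);print(p[0])
rows([(p[0]+[-.02,-.03,.04],p[1]),p])
E
```

```text
6.45 [ 0.50244557 -0.04796823  0.30551896] [-0.3   0.34  1.6  -0.03  1.29  1.28] 0.23755730833533123 [ 0.69385141  0.70437624 -2.35851235] 68.88160943984985
[0.46303914 0.19141283 0.3761709 ]
[-6.93, -20.93, -10.49, -0.97, -14.78, -4.54]
[-4.57, -23.93, -6.69, -0.97, -14.78, -4.54]
```

Request:
carry_out(
  targets=[
    [[-6.9,-7,-10.5,-1,-14.8,-4.5,1],[-6.9,-7,-10.5,-1,-14.8,-4.5,1],[-6.9,-20.9,-10.5,-1,-14.8,-4.5,1],[-6.9,-20.9,-10.5,-1,-14.8,-4.5,1],[-6.9,-20.9,-10.5,-1,-14.8,-4.5,1],[-6.9,-20.9,-10.5,-1,-14.8,-4.5,1],[-6.9,-20.9,-10.5,-1,-14.8,-4.5,1],[-6.9,-20.9,-10.5,-1,-14.8,-4.5,1],[-4.6,-23.9,-6.7,-1,-14.8,-4.5,1],[-4.6,-23.9,-6.7,-1,-14.8,-4.5,1],[-4.6,-23.9,-6.7,-1,-14.8,-4.5,1],[-4.6,-23.9,-6.7,-1,-14.8,-4.5,1]],
  ],
)

```text
t: 7.45
tcp_pos: [0.4627, 0.1889, 0.3743]
tool_rot: [0.984, 0.039, -0.175, 0.008]
force: [-0.2, -0.5, -1.5]
finger_gap: 0.238
gripper_force: 69.2
```

```bash
python3 - <<'E'
from h import *
import cv2
s=manip.sense();print(s["t"],s["tcp_pos"],s["q"].round(2),s["finger_gap"],s["force"],s["gripper_force"])
p=ins(.19);rows([p])
a=cams.snapshot("top")[:,:,::-1];b=cams.snapshot("side")[:,:,::-1]
cv2.imwrite("pics/t2.png",a);cv2.imwrite("pics/s2.png",b)
S=-OUT
for n in("top","side"):print(n,proj(n,[HOLE,HOLE+OUT*.19,HOLE+OUT*.035]).round(1).tolist())
o=np.zeros((600,800,3),np.uint8);f=lambda i:cv2.resize(i,None,fx=5,fy=5,interpolation=cv2.INTER_CUBIC)
o[:600,:395]=f(a[150:270,220:299]);o[:500,400:]=f(b[210:310,230:310])
cv2.imwrite("pics/g2.png",o)
E
```

```text
7.45 [0.46265132 0.18889995 0.37428818] [0.15 0.38 1.38 0.02 1.73 1.64] 0.237956054738449 [-0.18325783 -0.4860746  -1.52362044] 69.16236519813538
[-0.01, -0.25, -0.2, 0.04, 0.18, -0.11]
top [[265.1, 204.1], [263.5, 242.2], [264.8, 210.5]]
side [[263.6, 264.2], [312.9, 231.9], [271.8, 258.9]]
```

View pics/g2.png

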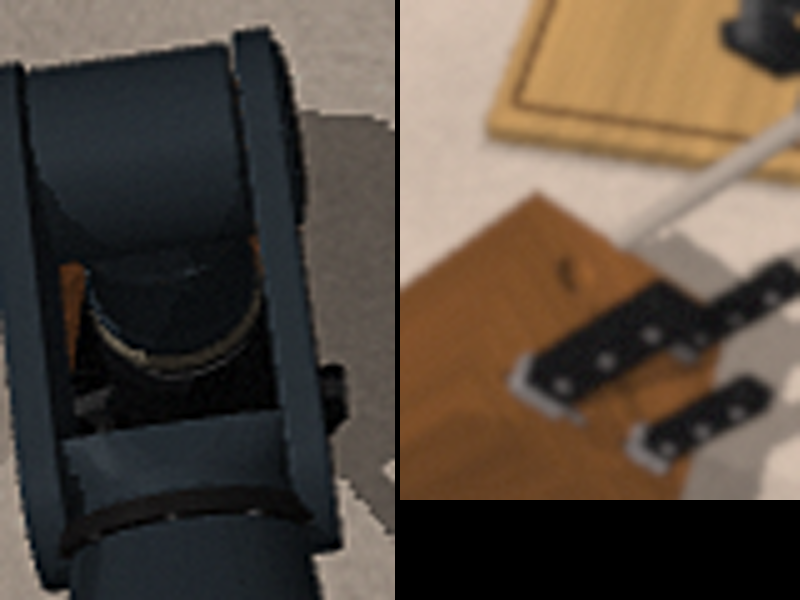

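```bash
cat > rod.py <<'E'
from h import *
import cv2,sys
def rod(img,s,d0=.02,d1=.15):
    g=cv2.GaussianBlur(cv2.cvtColor(img,cv2.COLOR_RGB2GRAY).astype(np.float32),(3,3),0)
    Q=R.from_quat(s["tool_rot"]);S=Q*(ori(30)*F).inv();c=s["tcp_pos"]-S.apply(G0);ax=S.apply([1,0,0])
    for d in np.linspace(d0,d1,6):
        a,b=proj("side",[c+ax*d,c+ax*(d+.01)]);t=(b-a)/np.linalg.norm(b-a);n=np.array([-t[1],t[0]])
        k=np.arange(-8,8.1,.5);pts=(a+k[:,None]*n).astype(np.float32)
        v=cv2.remap(g,pts[None,:,0].copy(),pts[None,:,1].copy(),cv2.INTER_LINEAR)[0]
        print(round(d,3),a.round(1),n.round(2),v[::2].astype(int).tolist())
    print("collar",c,"ax",ax,"want",-OUT)
    e=lambda v:(proj("side",c+ax*.1+np.array(v)*.01)-proj("side",c+ax*.1))[0]
    y=rz(YAW)@[0,1,0];print("px per 10mm: y",e(y),"up-face",e(np.cross(OUT,y)),"axis",e(ax))
if __name__=="__main__":
    s=manip.sense();rod(cv2.imread("pics/s2.png")[:,:,::-1],s)
E
python3 rod.py
```

```text
0.02 [307.3 234.9] [-0.55 -0.84] [159, 147, 130, 116, 116, 124, 139, 153, 161, 161, 159, 157, 155, 153, 152, 152, 152]
0.046 [300.  239.7] [-0.55 -0.84] [138, 127, 122, 124, 128, 133, 142, 153, 159, 155, 140, 128, 128, 134, 141, 146, 148]
0.072 [293.  244.3] [-0.55 -0.84] [189, 190, 189, 183, 169, 153, 147, 154, 160, 154, 142, 134, 140, 152, 156, 153, 143]
0.098 [286.2 248.8] [-0.55 -0.84] [192, 192, 192, 187, 173, 156, 149, 155, 163, 171, 177, 180, 177, 166, 152, 136, 123]
0.124 [279.6 253.1] [-0.55 -0.84] [128, 129, 136, 147, 155, 153, 150, 155, 164, 172, 180, 187, 189, 190, 189, 190, 191]
0.15 [273.3 257.3] [-0.55 -0.84] [92, 93, 95, 98, 104, 113, 128, 145, 158, 167, 175, 182, 187, 189, 191, 191, 192]
collar [0.47388815 0.19002062 0.33707929] ax [ 0.64120682  0.04982277 -0.76574898] want [ 0.64091772  0.05170561 -0.766     ]
px per 10mm: y [-0.99236074  3.34924106] up-face [3.37301744 2.23152198] axis [-2.54282145  1.6689409 ]
```

```bash
python3 - <<'E'
from h import *
rows([ins(.18),ins(.15),ins(.13)])
E
```

```text
[0.86, -0.25, 0.45, -0.01, -0.03, -0.13]
[3.45, -0.26, 1.96, -0.01, -0.03, -0.13]
[5.19, -0.26, 2.96, -0.01, -0.03, -0.13]
```

Request:
carry_out(
  targets=[
    [[0.9,-0.25,0.45,0,0,0,1],[0.9,-0.25,0.45,0,0,0,1],[1.8,-0.25,1,0,0,0,1],[2.6,-0.25,1.45,0,0,0,1],[3.4,-0.25,1.95,0,0,0,1],[4.3,-0.25,2.45,0,0,0,1],[5.2,-0.25,2.95,0,0,0,1],[5.2,-0.25,2.95,0,0,0,1]],
  ],
)

```text
t: 8.22
tcp_pos: [0.5025, 0.1955, 0.3272]
tool_rot: [0.984, 0.039, -0.175, 0.007]
force: [-1.1, 0.7, -2.3]
finger_gap: 0.242
gripper_force: 69.2
```

```bash
python3 - <<'E'
from h import *
import cv2
s=manip.sense();print(s["t"],s["tcp_pos"],s["q"].round(2),s["finger_gap"],s["force"],s["ft_torque"],s["gripper_force"])
rows([ins(.13),ins(.08),ins(.0)])
b=cams.snapshot("side")[:,:,::-1]
cv2.imwrite("pics/g3.png",cv2.resize(b[210:310,230:350],None,fx=6,fy=6,interpolation=cv2.INTER_CUBIC))
from rod import rod
rod(b[:,:,::-1],s,.02,.12)
E
```

```text
8.2167 [0.50246436 0.19554983 0.32716145] [0.15 0.48 1.34 0.02 1.67 1.64] 0.24171179950334495 [-1.08908726  0.70146201 -2.28795825] [ 0.01725691 -0.30454135 -0.00924737] 69.19984102249146
[-0.2, 0.1, -0.25, -0.02, 0.12, -0.07]
[4.13, 0.09, 2.24, -0.02, 0.12, -0.07]
[11.07, 0.08, 6.23, -0.02, 0.12, -0.07]
0.02 [290.2 247.6] [-0.55 -0.84] [203, 203, 202, 199, 188, 170, 159, 161, 168, 170, 168, 162, 151, 138, 128, 120, 112]
0.04 [285. 251.] [-0.55 -0.84] [187, 192, 195, 193, 184, 169, 158, 161, 170, 175, 182, 191, 198, 199, 195, 186, 174]
0.06 [280.  254.3] [-0.55 -0.84] [136, 135, 135, 135, 135, 137, 144, 158, 170, 178, 185, 193, 199, 200, 200, 199, 199]
0.08 [275.1 257.6] [-0.55 -0.84] [89, 92, 94, 98, 105, 119, 138, 156, 170, 179, 187, 193, 197, 199, 201, 202, 203]
0.1 [270.3 260.7] [-0.55 -0.84] [92, 97, 94, 88, 89, 106, 131, 154, 166, 163, 144, 122, 112, 114, 119, 129, 140]
0.12 [265.6 263.8] [-0.55 -0.84] [80, 86, 87, 86, 90, 106, 131, 154, 165, 162, 137, 109, 94, 91, 92, 94, 94]
collar [0.51307408 0.19669108 0.28850874] ax [ 0.63922106  0.05067556 -0.76735156] want [ 0.64091772  0.05170561 -0.766     ]
px per 10mm: y [-1.04605611  3.28888024] up-face [3.30126511 2.10252648] axis [-2.33917728  1.53934366]
```

View pics/g3.png

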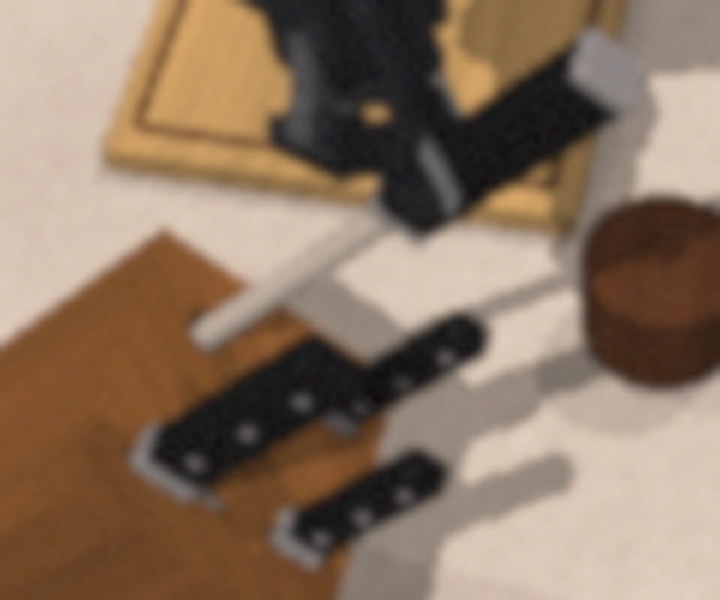

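Request:
carry_out(
  targets=[
    [[0.6,0.1,0.3,0,0,0,1],[1.4,0.1,0.7,0,0,0,1],[2.3,0.1,1.2,0,0,0,1],[3.2,0.1,1.7,0,0,0,1],[4.1,0.1,2.25,0,0,0,1],[4.1,0.1,2.25,0,0,0,1]],
  ],
)

```text
t: 8.77
tcp_pos: [0.5332, 0.197, 0.2921]
tool_rot: [0.984, 0.039, -0.174, 0.007]
force: [-1.0, -0.1, -3.8]
finger_gap: 0.237
gripper_force: 69.2
```

```bash
python3 - <<'E'
from h import *
s=manip.sense();print(s["t"],s["tcp_pos"],s["finger_gap"],s["force"],s["ft_torque"],s["gripper_force"])
rows([ins(.08),ins(.03),ins(.01),ins(0),ins(-.01)])
E
```

```text
8.7667 [0.53318303 0.19700901 0.29205486] 0.23674198329678284 [-1.03618186 -0.05553369 -3.77948351] [ 0.05827866 -0.27135638  0.00551718] 69.2004919052124
[0.04, -0.01, 0.0, -0.03, 0.1, -0.07]
[4.37, -0.01, 2.49, -0.03, 0.1, -0.07]
[6.11, -0.01, 3.49, -0.03, 0.1, -0.07]
[6.98, -0.01, 3.99, -0.03, 0.1, -0.07]
[7.84, -0.01, 4.49, -0.03, 0.1, -0.07]
```

Request:
carry_out(
  targets=[
    [[0.9,0,0.5,0,0,0,1],[1.8,0,1.05,0,0,0,1],[2.7,0,1.55,0,0,0,1],[3.6,0,2.05,0,0,0,1],[4.4,0,2.5,0,0,0,1],[5,0,2.85,0,0,0,1],[5.6,0,3.2,0,0,0,1],[5.9,0,3.35,0,0,0,1],[6.1,0,3.5,0,0,0,1]],
  ],
)

```text
t: 9.52
tcp_pos: [0.5779, 0.2008, 0.2403]
tool_rot: [0.984, 0.039, -0.174, 0.007]
force: [0.1, 0.5, -3.1]
finger_gap: 0.239
gripper_force: 69.2
```

```bash
python3 - <<'E'
from h import *
s=manip.sense();print(s["t"],s["tcp_pos"],s["finger_gap"],s["force"],s["ft_torque"],s["gripper_force"])
rows([ins(.01),ins(0),ins(-.01),ins(-.02)])
E
```

```text
9.5167 [0.57793784 0.20083548 0.24028746] 0.2387090176214804 [ 0.06610937  0.4795131  -3.07973977] [-0.01337595 -0.30582822 -0.03976817] 69.2042863368988
[0.11, 0.02, 0.17, -0.04, -0.0, -0.04]
[0.98, 0.01, 0.67, -0.04, -0.0, -0.04]
[1.84, 0.01, 1.17, -0.04, -0.0, -0.04]
[2.71, 0.01, 1.67, -0.04, -0.0, -0.04]
```

Now press gently the last bit until the collar meets the face.

Request:
carry_out(
  targets=[
    [[0.3,0,0.2,0,0,0,1],[0.6,0,0.4,0,0,0,1],[0.8,0,0.55,0,0,0,1],[1,0,0.67,0,0,0,1],[1,0,0.67,0,0,0,1]],
  ],
)

```text
t: 9.93
tcp_pos: [0.5845, 0.2014, 0.2314]
tool_rot: [0.984, 0.039, -0.174, 0.007]
force: [-1.0, -0.7, -0.7]
finger_gap: 0.238
gripper_force: 69.4
```

```bash
python3 - <<'E'
from h import *
s=manip.sense();print(s["t"],s["tcp_pos"],s["finger_gap"],s["force"],s["ft_torque"],s["gripper_force"])
print(s["force"]@OUT);rows([ins(0),ins(-.01),ins(-.02)])
E
```

```text
9.9333 [0.58446362 0.20141075 0.23136906] 0.23820354136699148 [-1.03996928 -0.69091415 -0.66633379] [-0.01434274 -0.02364867 -0.013206  ] 69.39136862754822
0.1918471981771761
[0.06, 0.02, 0.06, -0.04, 0.04, -0.04]
[0.92, 0.02, 0.56, -0.04, 0.04, -0.04]
[1.79, 0.02, 1.06, -0.04, 0.04, -0.04]
```

Request:
carry_out(
  targets=[
    [[0.2,0,0.1,0,0,0,1],[0.35,0,0.2,0,0,0,1],[0.5,0,0.3,0,0,0,1],[0.5,0,0.3,0,0,0,1]],
  ],
)

```text
t: 10.27
tcp_pos: [0.5847, 0.2014, 0.2313]
tool_rot: [0.983, 0.039, -0.178, 0.007]
force: [-10.5, -1.4, 17.2]
finger_gap: 0.239
gripper_force: 71.1
```

```bash
python3 - <<'E'
from h import *
import cv2
s=manip.sense();print(s["t"],s["tcp_pos"],s["finger_gap"],s["force"],s["ft_torque"],s["gripper_force"])
print(s["force"]@OUT);rows([ins(0),ins(-.01),ins(-.02)])
b=cams.snapshot("side")[:,:,::-1]
cv2.imwrite("pics/g4.png",cv2.resize(b[220:300,235:335],None,fx=7,fy=7,interpolation=cv2.INTER_CUBIC))
E
```

```text
10.2667 [0.58467932 0.20144592 0.2312524 ] 0.2386471657235947 [-10.49910139  -1.40758151  17.1667863 ] [-0.37896486  2.22818401  0.02794945] 71.06749892234802
19.95159834664801
[0.03, 0.02, 0.05, 0.01, 0.51, -0.01]
[0.9, 0.02, 0.55, 0.01, 0.51, -0.01]
[1.77, 0.02, 1.04, 0.01, 0.51, -0.01]
```

View pics/g4.png

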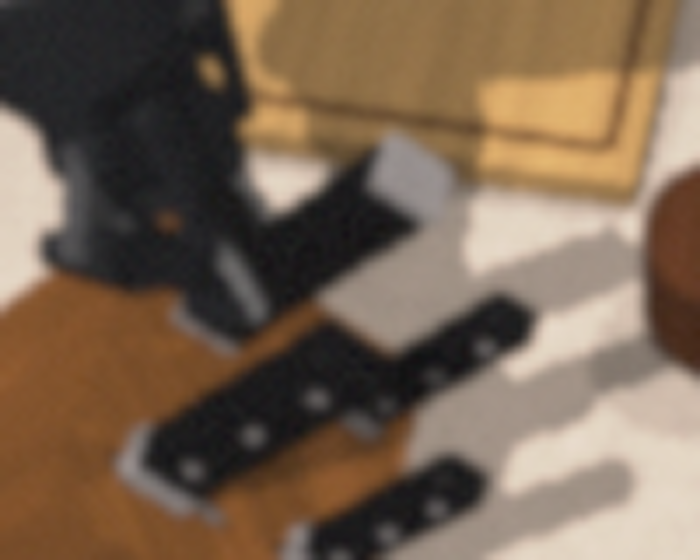

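Collar (≈(205,335)) sits on the mouth face and the push is 20 N along the axis: home. Releasing and backing off.

Request:
carry_out(
  targets=[
    [[-0.4,0,-0.2,0,0,0,4.5],[-0.4,0,-0.2,0,0,0,4.5],[-0.4,0,-0.2,0,0,0,4.5],[-0.4,0,-0.2,0,0,0,4.5],[-0.4,0,-1.5,0,0,0,4.5],[-0.4,0,-4,0,0,0,4.5],[-0.4,0,-8,0,0,0,4.5],[-0.4,0,-12,0,0,0,4.5],[-0.4,0,-14,0,0,0,4.5],[-0.4,0,-14,0,0,0,4.5]],
  ],
)

```text
t: 11.15
tcp_pos: [0.6359, 0.2054, 0.3646]
tool_rot: [0.985, 0.039, -0.167, 0.006]
force: [0.6, -0.2, 0.6]
finger_gap: 0.526
gripper_force: 0.0
```

```bash
python3 - <<'E'
from h import *
s=manip.sense();print(s["t"],s["tcp_pos"],s["q"].round(2),s["finger_gap"],s["force"])
KO=np.array([.591,.2702,.193])
for al in (-10,-20):
    Q=ori(al,YAW)*F; z=Q.apply([0,0,1])
    g=KO+OUT*.042-z*.006
    print(al,g);rows([(g-z*.14,Q),(g-z*.07,Q),(g,Q)])
E
```

```text
11.15 [0.63593384 0.20537321 0.36464158] [0.14 0.65 0.92 0.02 1.91 1.63] 0.5261175908949615 [ 0.57549922 -0.18110348  0.61206479]
-10 [0.56511997 0.26811215 0.23108085]
[-4.04, -6.82, 0.96, -0.08, 9.27, -0.06]
[-2.91, -6.81, 7.87, -0.08, 9.27, -0.06]
[-1.79, -6.8, 14.78, -0.08, 9.27, -0.06]
-20 [0.56612693 0.26819338 0.23081016]
[-1.5, -6.82, 0.77, -0.08, -0.73, -0.05]
[-1.59, -6.81, 7.77, -0.08, -0.73, -0.05]
[-1.68, -6.8, 14.77, -0.08, -0.73, -0.05]
```

Request:
carry_out(
  targets=[
    [[-1.5,-6.8,0.8,0,-0.7,0,4.5],[-1.5,-6.8,0.8,0,-0.7,0,4.5],[-1.5,-6.8,0.8,0,-0.7,0,4.5],[-1.6,-6.8,4,0,-0.7,0,4.5],[-1.6,-6.8,7.8,0,-0.7,0,4.5],[-1.6,-6.8,7.8,0,-0.7,0,4.5]],
  ],
)

```text
t: 11.65
tcp_pos: [0.5771, 0.2682, 0.2825]
tool_rot: [0.981, 0.039, -0.191, 0.009]
force: [-1.4, -0.9, -2.3]
finger_gap: 0.527
gripper_force: 0.0
```

```bash
cat >> h.py <<'E'
KO=np.array([.591,.2702,.193])
def kg(u=.042,b=0):
    Q=ori(-20,YAW)*F;z=Q.apply([0,0,1]);return KO+OUT*u-z*(.006+b),Q
E
python3 - <<'E'
from h import *
import cv2
s=manip.sense();print(s["t"],s["tcp_pos"],s["q"].round(2),s["finger_gap"],s["force"])
rows([kg(b=.07),kg()])
b=cams.snapshot("side")[:,:,::-1]
cv2.imwrite("pics/g5.png",cv2.resize(b[200:320,225:345],None,fx=5,fy=5,interpolation=cv2.INTER_CUBIC))
E
```

```text
11.65 [0.57706111 0.26819098 0.28252434] [0.24 0.67 1.11 0.06 1.74 1.73] 0.5273848826224544 [-1.42746592 -0.92749034 -2.30245386]
[0.68, -0.08, -1.79, 0.2, 2.0, -0.06]
[0.93, -0.11, 5.2, 0.2, 2.0, -0.06]
```

View pics/g5.png

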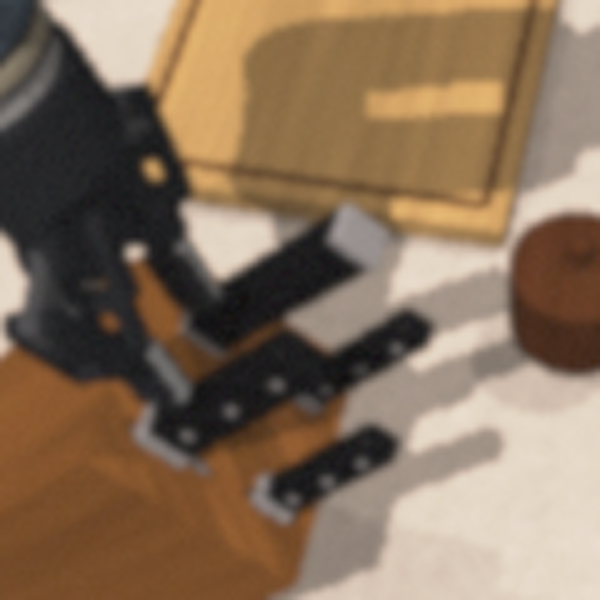

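The steel stands home untouched, and the open fingers straddle the chef's handle near (170,375). Going down and gripping.

Request:
carry_out(
  targets=[
    [[0.5,-0.1,2,0,2,0,4.5],[0.9,-0.1,4,0,2,0,4.5],[0.9,-0.1,5.2,0,2,0,4.5],[0.9,-0.1,5.2,0,2,0,4.5],[0.9,-0.1,5.2,0,2,0,4.5]],
  ],
)

```text
t: 12.12
tcp_pos: [0.5773, 0.2699, 0.241]
tool_rot: [0.986, 0.039, -0.161, 0.006]
force: [-0.6, -0.5, 0.6]
finger_gap: 0.526
gripper_force: 0.0
```

```bash
python3 - <<'E'
from h import *
s=manip.sense();print(s["t"],s["tcp_pos"],s["finger_gap"],s["force"])
rows([kg()])
E
```

```text
12.1167 [0.57732865 0.26994064 0.24103553] 0.5255110015988362 [-0.59500307 -0.51231251  0.63486167]
[-0.75, 0.09, 1.33, -0.07, -1.48, -0.06]
```

Request:
carry_out(
  targets=[
    [[0,0,0,0,0,0,0.5],[0,0,0,0,0,0,0.5],[0,0,0,0,0,0,0.5],[0,0,0,0,0,0,0.5],[0,0,0,0,0,0,0.5],[0,0,0,0,0,0,0.5],[0,0,0,0,0,0,0.5],[0,0,0,0,0,0,0.5]],
  ],
  force=110,
)

```text
t: 12.78
tcp_pos: [0.5769, 0.2699, 0.2419]
tool_rot: [0.986, 0.039, -0.16, 0.006]
force: [0.9, -0.7, 6.1]
finger_gap: 0.171
gripper_force: 107.9
```

```bash
python3 - <<'E'
from h import *
s=manip.sense();print(s["t"],s["tcp_pos"],s["finger_gap"],s["force"],s["gripper_force"])
p,Q=s["tcp_pos"],R.from_quat(s["tool_rot"])
rows([(p+OUT*d,Q) for d in(.01,.05,.1,.2)])
E
```

```text
12.7833 [0.57689908 0.26991787 0.24187645] 0.1708564031118043 [ 0.89189771 -0.72834137  6.12693888] 107.88601295091212
[-0.85, 0.0, -0.52, 0.0, 0.0, 0.0]
[-4.26, 0.0, -2.62, 0.0, 0.0, 0.0]
[-8.52, 0.0, -5.24, 0.0, 0.0, 0.0]
[-17.04, 0.0, -10.48, 0.0, 0.0, 0.0]
```

Grip is about 12 mm shallower than planned; regripping deeper.

Request:
carry_out(
  targets=[
    [[0,0,0,0,0,0,4],[0,0,0,0,0,0,4],[0,0,0,0,0,0,4],[0,0,0,0,0,0,4],[-0.6,0,0.7,0,-1.5,0,4],[-0.8,0,1.4,0,-1.5,0,4],[-0.8,0,1.4,0,-1.5,0,4],[-0.8,0,1.4,0,-1.5,0,4]],
  ],
)

```text
t: 13.45
tcp_pos: [0.5625, 0.2688, 0.2281]
tool_rot: [0.984, 0.039, -0.176, 0.007]
force: [0.3, 0.3, 0.3]
finger_gap: 0.468
gripper_force: 0.0
```

Request:
carry_out(
  targets=[
    [[0,0,0,0,0,0,0.5],[0,0,0,0,0,0,0.5],[0,0,0,0,0,0,0.5],[0,0,0,0,0,0,0.5],[0,0,0,0,0,0,0.5],[0,0,0,0,0,0,0.5],[0,0,0,0,0,0,0.5],[0,0,0,0,0,0,0.5]],
  ],
  force=110,
)

```text
t: 14.12
tcp_pos: [0.5636, 0.2688, 0.2295]
tool_rot: [0.984, 0.039, -0.175, 0.007]
force: [0.8, -0.8, 2.1]
finger_gap: 0.191
gripper_force: 107.3
```

```bash
python3 - <<'E'
from h import *
s=manip.sense();print(s["t"],s["tcp_pos"],s["finger_gap"],s["force"],s["gripper_force"])
p,Q=s["tcp_pos"],R.from_quat(s["tool_rot"])
rows([kg()]+[(p+OUT*d,Q) for d in(.01,.05,.1,.2)])
E
```

```text
14.1167 [0.56362926 0.26881304 0.22948776] 0.19140220033524452 [ 0.8298859  -0.84570915  2.14612678] 107.28219509124756
[0.18, 0.08, -0.21, -0.03, 0.13, -0.05]
[-0.87, 0.0, -0.5, 0.0, 0.0, 0.0]
[-4.34, 0.0, -2.49, 0.0, 0.0, 0.0]
[-8.67, 0.0, -4.98, 0.0, 0.0, 0.0]
[-17.35, 0.01, -9.96, 0.0, 0.0, 0.0]
```

Request:
carry_out(
  targets=[
    [[-0.9,0,-0.5,0,0,0,0.5],[-1.7,0,-1,0,0,0,0.5],[-3,0,-1.7,0,0,0,0.5],[-4.3,0,-2.5,0,0,0,0.5],[-6,0,-3.5,0,0,0,0.5],[-8.7,0,-5,0,0,0,0.5],[-11.5,0,-6.6,0,0,0,0.5],[-14.5,0,-8.3,0,0,0,0.5],[-17.3,0,-10,0,0,0,0.5],[-17.3,0,-10,0,0,0,0.5],[-17.3,0,-10,0,0,0,0.5]],
  ],
)

```text
t: 15.03
tcp_pos: [0.4338, 0.2589, 0.3852]
tool_rot: [0.984, 0.04, -0.174, 0.006]
force: [0.5, 0.4, -2.5]
finger_gap: 0.195
gripper_force: 107.4
```

```bash
python3 - <<'E'
from h import *
import cv2
s=manip.sense();print(s["t"],s["tcp_pos"],s["q"].round(2),s["finger_gap"],s["force"],s["gripper_force"])
cv2.imwrite("pics/s6.png",cams.snapshot("side")[:,:,::-1])
Q=R.from_quat(s["tool_rot"])
rows([((.41,.20,.46),ori(-10)*F),((.45,0,.45),ori(10)*F),((.54,-.17,.30),ori(30)*F)])
E
```

```text
15.0333 [0.43376321 0.25888919 0.38515623] [0.28 0.37 1.36 0.07 1.75 1.77] 0.19478791890466016 [ 0.47977883  0.36166376 -2.46434887] 107.40461468696594
[-5.36, 5.65, -6.18, 1.17, 10.15, 4.46]
[-2.78, 25.91, -6.08, 0.38, 30.14, 4.64]
[9.52, 43.58, 5.38, -0.44, 50.13, 4.73]
```

Request:
carry_out(
  targets=[
    [[-5.4,5.6,-6.2,1.2,10,4.5,0.5],[-5.4,5.6,-6.2,1.2,10,4.5,0.5],[-5.4,5.6,-6.2,1.2,10,4.5,0.5],[-2.8,26,-6,0.4,30,4.6,0.5],[-2.8,26,-6,0.4,30,4.6,0.5],[-2.8,26,-6,0.4,30,4.6,0.5],[-2.8,26,-6,0.4,30,4.6,0.5],[-2.8,26,-6,0.4,30,4.6,0.5],[-2.8,26,-6,0.4,30,4.6,0.5],[-2.8,26,-6,0.4,30,4.6,0.5],[-2.8,26,-6,0.4,30,4.6,0.5],[-2.8,26,-6,0.4,30,4.6,0.5]],
  ],
)

```text
t: 16.08
tcp_pos: [0.4504, 0.0001, 0.4475]
tool_rot: [0.996, 0.001, 0.084, -0.001]
force: [0.2, -0.2, -2.5]
finger_gap: 0.194
gripper_force: 108.3
```

```bash
python3 - <<'E'
from h import *
s=manip.sense();print(s["t"],s["tcp_pos"],s["q"].round(2),s["finger_gap"],s["force"],s["gripper_force"])
rows([((.515,-.19,.25),ori(30)*F),((.515,-.2,.17),ori(30)*F)])
E
```

```text
16.0833 [4.50440991e-01 5.32598356e-05 4.47468941e-01] [-0.28  0.01  1.63  0.05  1.34  1.28] 0.19372725934805105 [ 0.16174049 -0.2128132  -2.54454812] 108.32369685173035
[3.03, 19.04, 20.52, -0.1, 20.34, 0.04]
[1.69, 20.05, 28.4, -0.1, 20.34, 0.04]
```

Request:
carry_out(
  targets=[
    [[3,19,20.5,0,20.3,0,0.5],[3,19,20.5,0,20.3,0,0.5],[3,19,20.5,0,20.3,0,0.5],[3,19,20.5,0,20.3,0,0.5],[3,19,20.5,0,20.3,0,0.5],[3,19,20.5,0,20.3,0,0.5],[3,19,20.5,0,20.3,0,0.5],[1.7,20,28.4,0,20.3,0,0.5],[1.7,20,28.4,0,20.3,0,0.5],[1.7,20,28.4,0,20.3,0,0.5],[1.7,20,28.4,0,20.3,0,0.5],[1.7,20,28.4,0,20.3,0,0.5]],
  ],
)

```text
t: 17.08
tcp_pos: [0.5168, -0.1995, 0.1709]
tool_rot: [0.966, 0.001, 0.259, -0.001]
force: [0.8, 0.4, -1.9]
finger_gap: 0.191
gripper_force: 108.5
```

Request:
carry_out(
  targets=[
    [[0,0,0,0,0,0,0.5],[0,0,0,0,0,0,0.5],[0,0,0,0,0,0,0.5],[0,0,0,0,0,0,0.5]],
  ],
)

```text
t: 17.42
tcp_pos: [0.5168, -0.2009, 0.1731]
tool_rot: [0.965, 0.001, 0.261, 0.001]
force: [0.3, -0.2, -1.5]
finger_gap: 0.188
gripper_force: 108.5
```

```bash
python3 - <<'E'
from h import *
import cv2
s=manip.sense();print(s["t"],s["tcp_pos"],s["tool_rot"].round(3),s["q"].round(2),np.abs(s["qd"]).max(),s["finger_gap"],s["force"],s["gripper_force"])
a=cams.snapshot("top")[140:280,220:470,::-1];b=cams.snapshot("side")[120:320,200:360,::-1]
o=np.zeros((500,800,3),np.uint8);o[:224,:400]=cv2.resize(a,(400,224));o[:,400:]=cv2.resize(b,(400,500),interpolation=cv2.INTER_CUBIC)
cv2.imwrite("pics/g7.png",o)
E
```

```text
17.4167 [ 0.51684613 -0.20088     0.17312227] [0.965 0.001 0.261 0.001] [-0.75  0.48  2.03  1.01  0.42 -0.08] 0.007884023392111495 0.18814322235649072 [ 0.30199931 -0.15161599 -1.50429336] 108.50208520889282
```

View pics/g7.png

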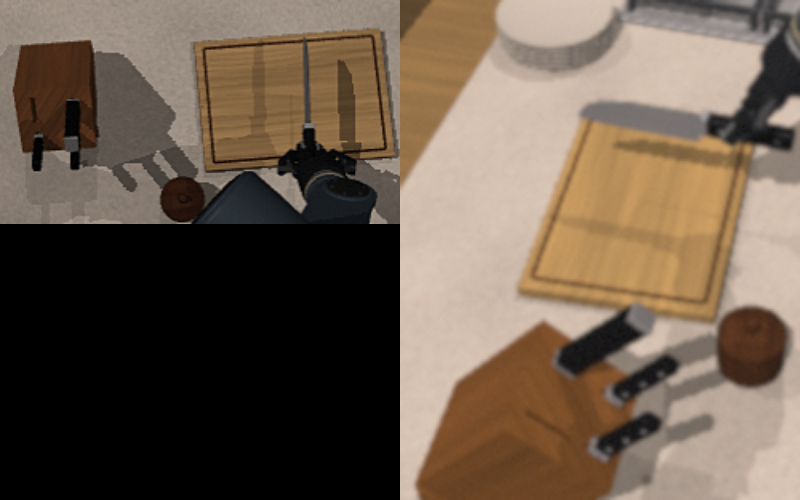

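```bash
python3 - <<'E'
from h import *
print(tri((410.6,163.8),(273.0,163.5)),tri((412.8,219),(322.8,166.8)))
E
```

```text
(array([ 0.7156274 , -0.20390177,  0.15243853]), np.float64(0.8784883844161868)) (array([ 0.55420486, -0.20139847,  0.17714281]), np.float64(0.8026703049241064))
```

Request:
carry_out(
  targets=[
    [[0,0,0,0,2,0,0.5],[0,0,0,0,4,0,0.5],[0,0,0,0,4,0,0.5],[0,0,0,0,4,0,0.5],[0,0,0,0,4,0,0.5],[0,0,0,0,4,0,0.5],[0,0,0,0,4,0,0.5],[0,0,0,0,4,0,0.5]],
  ],
)

```text
t: 18.18
tcp_pos: [0.5165, -0.201, 0.1718]
tool_rot: [0.956, 0.0, 0.294, 0.0]
force: [0.2, -0.7, -1.7]
finger_gap: 0.192
gripper_force: 108.5
```

```bash
python3 - <<'E'
from station import manip,sign_off
s=manip.sense();print(s["t"],s["tcp_pos"],s["tool_rot"].round(3),abs(s["qd"]).max(),s["gripper_force"])
print(sign_off())
E
```

```text
18.1833 [ 0.51652715 -0.20097779  0.1718148 ] [0.956 0.    0.294 0.   ] 0.005337883075536624 108.51192712783813
the job is handed in; nothing more can be done
None
```

I handed the job in at 18.2 s, but the sign-off returned no verdict: the steel is home in its hole and let go, and the chef's knife is held still over the board, edge down and level to within a few degrees by my measurement, with the edge about 11 cm above the board by calculation.

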